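Clear the shucking board and draw out the scrub brush

ROBOT

A 7-joint arm with a two-finger parallel gripper is mounted at the origin on the work surface. World frame = base frame: x ahead of the robot, y to its left, z up, the work surface at z = 0. Lengths are in mm, angles in rad, forces in N, time in s.
With the tool pointing down it reaches from about 425 to 875 mm from the base axis. Payload 4.7 kg.
Tool frame: the origin (TCP) lies at the very end of the fingers, on their centre line; the grasp point (between the pads) lies 19 mm behind it; y points along the fingers, x is the direction in which the jaws open and shut, and the axes are right-handed (so a half turn about y gives the same grasp; the last joint's range is limited). The gripper opens to 85 mm and grips with 20 to 120 N. Pads are 22 mm wide; open, the fingers measure 114 mm over their backs; the gripper's body (76 mm by 85 mm) begins 54 mm behind the grasp point. The pads swing forward as they close: fully open they stand 13 mm farther back than shut.
Start: joints at [-1.233, 0.321, -0.07, 1.45, 0.023, 1.371, -0.057], TCP at [206.841, 616.234, 202.149] pointing down, gripper open.
Joint ranges: [-2.86, 2.86], [-0.3, 2.09], [-1.38, 1.24], [0.06, 2.45], [-1.56, 4.7], [0.09, 2.05], [-2.69, 2.69]. Speed limits (rad/s): [2.57, 2.57, 3.14, 3.14, 3.14, 3.14, 3.14].

INTERFACE

Orientations are given as a unit quaternion [x, y, z, w].
In Python, from bench import telemetry, viewer, order gives the robot as it stands.
- The arm moves only by the shell command python3 -m crank 'ROWS' [FORCE]. ROWS is JSON, a list that holds one entry, the list of rows, each a list of 7 numbers: the shift along the world's x, y, z in cm, then the turn, a rotation vector about the world's x, y, z in degrees, then the closure, from -1 (fully open) to 1 (shut), so that 0 is half open. In form: [[[x, y, z, rx, ry, rz, hand], ...]]. A call has 1 to 8 rows; each row is the pose to reach, as a shift and turn from the pose measured when the call began; what a row does not reach only later rows make up. A row lasts 1/10 s, in which the tool goes at most 50 mm and 8.59 degrees, less where a joint would pass 70% of its speed; a pose out of reach is approached as far as the arm can. A call with a gripper value outside its range is refused whole. The fingers move at their own pace and stop on an object; FORCE is the grip in N (left out, the last holds). Time passes only in rows, so rows that repeat a pose let the fingers close. It gives the time, the measured TCP pose, the force and the opening at its end, in the units of the state.
- telemetry.get_obs(): the state, without advancing time (a new reading comes with each control period).
- viewer.camera(name): name is "scene" or "top" or "wrist"; returns the picture (420x560x3 uint8, red, green, blue); there is no depth.
- viewer.get_calibration(name): a dict with "K" (3x3 intrinsics, pixels), "R" (3x3) and "t" (3): a world point X has camera coordinates R X + t. Camera axes: x right, y down, z forward; pixel columns grow to the right and rows downward; lengths in mm; the calibration is good to about 2 mm. A picture is of the moment at which its call begins: read the wrist's pose just before it. get_calibration takes no time and is no camera call; for the wrist camera it gives the pose at the moment of the call.
- order.close_job(): hands the job in, once; it reports no verdict.
The state is a dict: "time_s": time; "qpos": joint angles; "qd": joint speeds; "joint_efforts": joint torques, N m; "tool_pos": TCP position; "eef_rot": TCP orientation; "force": force on the tool from outside, world axes, zero at the start; "ft_torque": the same for the moment, N m; "grip_width": finger opening in mm.
Only numpy, scipy, OpenCV 4.12 (cv2) and the standard library are available. Lean on these libraries where they do the work, as an engineer would, in place of code of your own. Each camera call takes 0.05 s, during which the arm holds its last target. There are 200 camera calls.

TASK

Get the oyster station ready for scrubbing: put both oyster shells from the white board into the olive-green scrap bin, leaving the knife, the lemon and everything else where they are. Then squeeze in the red release button on the blue grip of the telescopic brush standing in its holder, draw the handle up past its first stop to the second stop at the end of its travel, and finish while still gripping it there, fully drawn out, with the button held in.

Things in the scene. Friction and masses are not known exactly. Their poses are not given: they have to be found in the camera images.
- board: White plastic shucking board, 240 mm (x) by 260 mm (y), 20 mm thick, fixed to the counter. Origin at the centre of its underside; its top is 20 mm above the counter.
- shell_a: Larger oyster shell, rough brown and cream, rigid, 86 mm long (its x), 44 mm wide (its y), 28 mm high, 40 to 90 g, on the board. Origin at the centre of its underside, z up. The broad end (-x) has parallel flanks 44 mm apart from x = -37 to +16 mm, up to 21 mm above its underside: grip it across y around x = -10 mm. It may lie on either side of the board.
- shell_b: Smaller oyster shell, as the larger one but 77 mm long, 40 mm wide, 25 mm high, 35 to 80 g; flanks 40 mm apart from x = -33 to +15 mm, up to 19 mm high. It may lie on either side of the board.
- bin: Olive-green open-topped scrap bin, fixed, 220 mm (its x) by 180 mm (its y), 110 mm high, with 5 mm walls and floor; a trim round the rim makes it 234 by 196 mm at the top. Origin at the centre of its underside. It stands on the robot's left or right, on the side where the brush is not. Shells may be dropped in from just above the rim.
- stand: Fixed steel base 120 x 120 x 14 mm, holding the telescopic scrub brush upright, its 80 mm round head down. Origin: centre of the underside, on the handle's axis. A grey tube 30 mm across rises to a black collar 38 mm across (top at 126 mm); a 20 mm aluminium tube slides straight up out of it without turning. Its black ring shows just above the collar at the first stop, its red ring at the second.
- brush_handle (a joint): How far the inner tube with the grip is drawn up, in m: 0 home (start), 0.05 first stop, 0.10 second stop, the hard end of travel. A spring and its weight draw it down with about 4 to 5 N. With the button out, a tooth locks it at home, first or second stop with about 2 mm of play; with the button held in it slides freely past the first stop.
- grip: Blue block on top of the inner tube, 50 mm (its x) by 30 mm (its y) by 52 mm high, upright. Origin at its centre, 176 mm above the counter when home; rises with the handle. The red button is on its +y face and is pressed towards -y: two fingers closing along its y, one on the button and one on the other side, squeeze the button in and hold the grip at once.
- grip_middle (a point): Centre of the blue grip block (same point as the grip's origin).
- release_button (a joint): How far the red button is pressed in, in m: 0 out, 0.0055 fully in. The handle unlocks from about 0.004. It takes about 2.5 N to start and 6 N to press fully. It springs out when let go.
- button_face (a point): Centre of the outer face of the red button, 24 mm wide and 26 mm high, standing 7 mm out of the grip's +y face when out (22 mm from the grip's centre) and 1.5 mm when fully in.
- knife: Oyster knife lying on the far part of the board, wooden handle 85 mm long 22 mm wide and 18 mm thick, blade 62 mm, its length along its x. Origin on its underside near mid-length. Leave alone.
- lemon: Half lemon, cut face down on the far part of the board, 54 mm across, 35 mm high. Origin at the centre of its underside. Leave alone.
- soy_bottle: Amber glass bottle with red cap, 64 mm across, 190 mm high, standing beyond the board. Leave alone.
- tea_cup: Blue cup 72 mm across, 75 mm high, beyond the board. Leave alone.
- rice_bowl: Dark bowl 120 mm across, 60 mm high, beyond the board. Leave alone.
- sauce_jar: Amber jar with black lid, 70 mm across, 90 mm high, far on the right. Leave alone.
- spoon_tray: Empty grey tray 200 by 100 by 40 mm, far on the left. Leave alone.
There are look-alikes about, which are no part of the job. What is shaped like the shell_b but pink or purple is not meant.

How it is judged (in metres and radians):
On the way, in this order (a step that is already met when the one before it is completed fails the run):
1. both shells lie in the bin (x of shell_a in the frame of bin between -0.105 and 0.105 m and y of shell_a in the frame of bin between -0.085 and 0.085 m and z of shell_a in the frame of bin between 0 and 0.09 m and x of shell_b in the frame of bin between -0.105 and 0.105 m and y of shell_b in the frame of bin between -0.085 and 0.085 m and z of shell_b in the frame of bin between 0 and 0.09 m), for 0.2 s.
2. then the button is pressed in with the handle still home (value of joint release_button above 0.0035 m and value of joint brush_handle below 0.012 m), for 0.05 s.
3. the handle is drawn past its first stop with the button in (value of joint brush_handle above 0.055 m and value of joint release_button above 0.0035 m), for 0.05 s.
At the end, for the whole second after the job is handed in: Both shells rest in the bin (origins inside its walls, 20 mm or more below the rim); the handle is still, within 8 mm of its second stop (joint above 0.092 m); the button is held in by more than 3.5 mm, so that the robot alone keeps it extended; the fingers press on the grip with over 5 N (all of step 1 and linear speed of each of shell_a, shell_b below 0.05 m/s and value of joint brush_handle above 0.092 m and value of joint release_button above 0.0035 m and velocity of joint brush_handle between -0.02 and 0.02 m/s and contact force between the fingers and grip above 5 N); the arm keeps its last pose, push and grip.
It fails at once if the knife or the lemon is shifted by more than 40 mm (distance of any of knife, lemon from where it was at the start of the episode above 0.04 m).
It fails at once if the bottle, cup or bowl beyond the board is shifted by more than 30 mm (distance of any of soy_bottle, tea_cup, rice_bowl from where it was at the start of the episode above 0.03 m).
It fails at once if the jar or the tray at the sides is shifted by more than 30 mm (distance of any of sauce_jar, spoon_tray from where it was at the start of the episode above 0.03 m).
It also fails if it takes over 58 s, if anything falls off the work surface, if the arm or the gripper's body presses on something with over 40 N, if the wrist force passes 120 N, or if a joint passes its speed limit or range.

## Working session

There is one attempt and no reset: what is moved stays moved. The work goes in short steps, Python scripts to look and compute and a shell command to move; the robot and the scene stay as the last step left them, time stands still between calls to the robot, and variables do not carry over. Pictures are saved under pics/ and viewed, about 8 in all and at most 12, crops included, and the job is handed in when it is done.

```bash
mkdir -p pics; ls; python3 - <<'E'
from bench import telemetry, viewer
import cv2, numpy as np
print(telemetry.get_obs())
for n in("scene","top"):
    im=viewer.camera(n); np.save(f'pics/{n}0.npy',im); cv2.imwrite(f'pics/{n}0.png',im[:,:,::-1])
    c=viewer.get_calibration(n); print(n,c)
E
```

```text
pics
{'time_s': 0.0, 'qpos': array([-1.23289874,  0.32183554, -0.07008265,  1.45168735,  0.02258118,
        1.37076509, -0.05691277]), 'qd': array([ 0.00096355,  0.00182268, -0.00011071, -0.00011543,  0.00134841,
        0.00043863, -0.00228864]), 'joint_efforts': array([-3.27549142e-04, -4.93589187e+01, -3.82850049e-01, -3.14332902e+01,
        1.26595498e-02,  1.16051763e-02, -1.31549137e-05]), 'tool_pos': array([206.66602779, 615.64949363, 201.00916812]), 'eef_rot': array([ 0.57447136,  0.41233769, -0.41339955, -0.57363847]), 'force': array([ 0.54961898,  0.50017264, -0.26311133]), 'ft_torque': array([-0.06436437,  0.04433228,  0.00518689]), 'grip_width': 85.21833696221742}
scene {'K': array([[539.6778449 ,   0.        , 278.14704298],
       [  0.        , 539.6778449 , 212.33004234],
       [  0.        ,   0.        ,   1.        ]]), 'R': array([[-0.81372919,  0.58120897, -0.00639809],
       [ 0.36167036,  0.49768288, -0.78835671],
       [-0.45501577, -0.64382287, -0.61518515]]), 't': array([ 401.21156154,  -97.22888643, 2216.7091427 ])}
top {'K': array([[467.54828797,   0.        , 274.05447099],
       [  0.        , 467.54828797, 205.54128306],
       [  0.        ,   0.        ,   1.        ]]), 'R': array([[ 2.89661944e-02, -9.99578312e-01,  2.03929406e-03],
       [-9.97288359e-01, -2.90377945e-02, -6.76220024e-02],
       [ 6.76527036e-02, -7.50121638e-05, -9.97708929e-01]]), 't': array([  -8.60813026,  519.26880141, 1743.88607127])}
```

View pics/scene0.png

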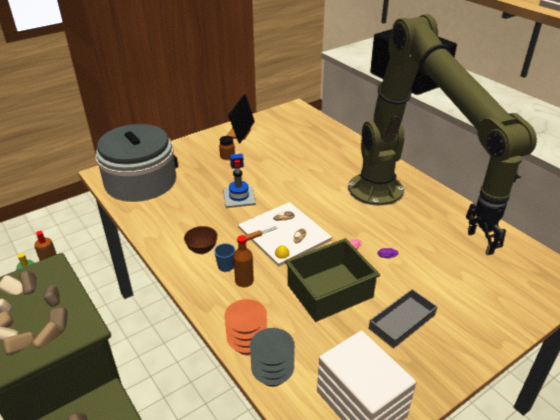

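View pics/top0.png

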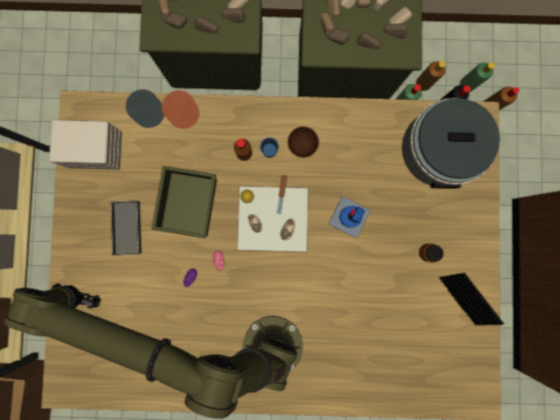

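The scene view shows the board at about (285,232) with two brown shells at (285,216) and (299,236). The bin is at (332,278), and the brush stand with its blue grip is at (238,180). In the top view the shells are at (255,223) and (288,229), the bin at (185,202) and the stand at (350,217). The pink and purple look-alikes are at (219,260) and (190,277).

```bash
cat > h.py <<'E'
import numpy as np, cv2
from bench import telemetry, viewer
def ray(c,u,v):
    d=c['R'].T@np.linalg.inv(c['K'])@np.array([u,v,1.]); o=-c['R'].T@c['t']; return o,d/np.linalg.norm(d)
def plane(c,u,v,z):
    o,d=ray(c,u,v); return o+d*(z-o[2])/d[2]
def tri(c1,p1,c2,p2):
    o1,d1=ray(c1,*p1); o2,d2=ray(c2,*p2)
    s=np.linalg.lstsq(np.c_[d1,-d2],o2-o1,rcond=None)[0]
    a,b=o1+s[0]*d1,o2+s[1]*d2
    return (a+b)/2,np.linalg.norm(a-b)
def proj(c,X):
    p=c['K']@(c['R']@np.asarray(X,float)+c['t']); return p[:2]/p[2]
def blobs(m,amin=15):
    n,l,s,ce=cv2.connectedComponentsWithStats(m.astype(np.uint8),connectivity=8)
    return [(l==i,ce[i],s[i]) for i in range(1,n) if s[i,4]>=amin]
E
python3 - <<'E'
from h import *
T=np.load('pics/top0.npy');S=np.load('pics/scene0.npy')
cT=viewer.get_calibration('top');cS=viewer.get_calibration('scene')
def hsv(i): return cv2.cvtColor(i,cv2.COLOR_RGB2HSV).astype(int)
hT,hS=hsv(T),hsv(S)
# board
def board(h,box):
    m=(h[...,1]<45)&(h[...,2]>150); k=np.zeros_like(m);k[box[1]:box[3],box[0]:box[2]]=1
    return max(blobs(m&k),key=lambda b:b[2][4])
for n,h,c,box in(('T',hT,cT,(230,180,315,255)),('S',hS,cS,(230,195,340,265))):
    b=board(h,box); cn=cv2.findContours(b[0].astype(np.uint8),0,2)[0][0]; r=cv2.minAreaRect(cn)
    bp=cv2.boxPoints(r); hull=cv2.convexHull(cn)
    M=np.zeros(h.shape[:2],np.uint8);cv2.fillConvexPoly(M,hull,1);M=cv2.erode(M,np.ones((3,3)))
    if n=='T': print('board',[plane(c,*p,20).round() for p in bp])
    d=(M>0)&~((h[...,1]<45)&(h[...,2]>140))
    for q in blobs(d,12):
        v,u=np.nonzero(q[0]); P=np.array([plane(c,a,b_,32)[:2] for a,b_ in zip(u,v)])
        w,V=np.linalg.eigh(np.cov(P.T)); e=V[:,1]; t=(P-P.mean(0))@V
        print(n,'blob',q[1].round(1),q[2][4],'xy@z32',P.mean(0).round(1),'ang',np.degrees(np.arctan2(e[1],e[0])).round(1),'LxW',np.ptp(t,0).round()[::-1],'skew',((t[:,1]**3).mean()/t[:,1].std()**3).round(2),'rgb',(T if n=='T' else S)[q[0]].mean(0).round())
for n,h,c in(('T',hT,cT),('S',hS,cS)):
    box=(325,190,380,245) if n=='T' else (215,145,265,210)
    k=np.zeros(h.shape[:2],bool);k[box[1]:box[3],box[0]:box[2]]=1
    for nm,m in(('blue',(abs(h[...,0]-112)<12)&(h[...,1]>150)),('red',((h[...,0]<6)|(h[...,0]>174))&(h[...,1]>150)&(h[...,2]>60))):
        for q in blobs(m&k,4): print(n,nm,q[1].round(1),q[2])
a=cv2.resize(T[160:260,140:390],None,fx=3.2,fy=3.2,interpolation=cv2.INTER_CUBIC)
b=cv2.resize(S[140:260,205:345],None,fx=2.3,fy=2.3,interpolation=cv2.INTER_CUBIC);b2=cv2.resize(S[140:220,205:275],None,fx=3.4,fy=3.4,interpolation=cv2.INTER_CUBIC)
o=np.zeros((600,800,3),np.uint8);o[:320,:800]=a[:320,:800];o[322:598,:322]=b[:276,:322];o[322:594,340:578]=b2
cv2.imwrite('pics/crop1.png',o[:,:,::-1])
E
```

```text
board [array([353., 137.,  20.]), array([588., 139.,  20.]), array([ 589., -116.,   20.]), array([ 354., -116.,   20.])]
T blob [247.1 195.8] 175 xy@z32 [551.8 108.2] ang -166.9 LxW [55. 52.] skew -0.04 rgb [150. 129.  64.]
T blob [281.  196.2] 96 xy@z32 [554.  -18.4] ang 172.6 LxW [93. 25.] skew 0.82 rgb [130. 114.  97.]
T blob [254.8 223. ] 191 xy@z32 [451.   76.3] ang -152.0 LxW [73. 42.] skew -0.06 rgb [134. 119.  94.]
T blob [287.5 229.2] 233 xy@z32 [431.4 -46. ] ang 157.2 LxW [83. 45.] skew -0.03 rgb [133. 119.  94.]
S blob [283.8 215.9] 168 xy@z32 [435.3 -43.7] ang 166.8 LxW [84. 54.] skew -0.13 rgb [175. 150. 118.]
S blob [299.1 235.4] 149 xy@z32 [457.2  79.9] ang -147.3 LxW [87. 41.] skew -0.07 rgb [188. 163. 128.]
S blob [256.4 233.7] 82 xy@z32 [576.5 -17.8] ang 171.6 LxW [45. 37.] skew 0.04 rgb [177. 126.  86.]
S blob [281.8 251.8] 180 xy@z32 [559.  114.3] ang 54.9 LxW [67. 52.] skew -0.09 rgb [211. 177.  59.]
T blue [351.  216.5] [340 207  24  20 300]
T red [352.2 212.3] [350 210   5   6  13]
S blue [235.1 157.2] [230 154  12  13  68]
S blue [238.1 187.8] [229 182  19  12 146]
S blue [238.4 198.4] [231 197  15   3  19]
S red [236.9 162.9] [234 160   7   7  48]
```

View pics/crop1.png

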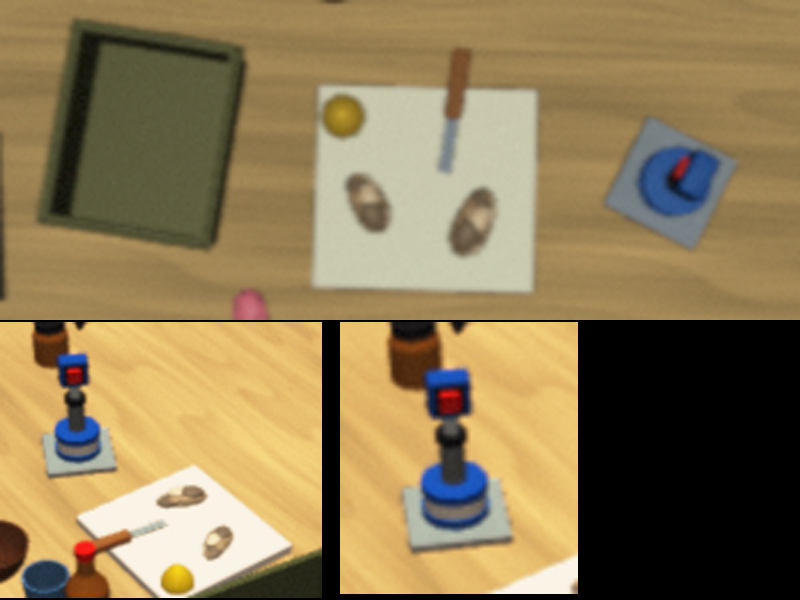

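Both shells, the stand and the button are clear. The button faces up-left in the top view, towards world +x/+y. The crop has the grip at about (693,175) and the button at (682,167). Next I'll move over the board for a wrist view.

```bash
python3 - <<'E'
from h import *
from scipy.spatial.transform import Rotation as R
o=telemetry.get_obs(); print(R.from_quat(o['eef_rot']).as_matrix().round(3))
c=viewer.get_calibration('wrist'); print(c, (-c['R'].T@c['t']).round(1))
cT=viewer.get_calibration('top')
# bin rim outline
T=np.load('pics/top0.npy');h=cv2.cvtColor(T,cv2.COLOR_RGB2HSV).astype(int)
m=(h[...,2]<105);k=np.zeros_like(m);k[155:250,145:225]=1
b=max(blobs(m&k),key=lambda b:b[2][4]);cn=cv2.findContours(b[0].astype(np.uint8),0,2)[0][0];r=cv2.minAreaRect(cn)
P=np.array([plane(cT,*p,110) for p in cv2.boxPoints(r)]);print('bin',P.round(),P.mean(0).round(),np.linalg.norm(np.diff(P,axis=0),axis=1))
cS=viewer.get_calibration('scene')
print('button tri',tri(cT,(352.2,212.3),cS,(236.9,162.9)))
for n,p,q in(('A',(287.5,229.2),(283.8,215.9)),('B',(254.8,223),(299.1,235.4))): print(n,tri(cT,p,cS,q))
E
python3 -m crank '[[[0,-4,2,0,0,0,-1],[1,-8,4,0,0,0,-1],[3,-12,6,0,0,0,-1],[5,-16,8,0,0,0,-1],[8,-20,9,0,0,0,-1],[10,-24,9,0,0,0,-1],[12,-28,9,0,0,0,-1],[14,-32,9,0,0,0,-1]]]' 40
```

```text
[[ 0.318 -0.    -0.948]
 [ 0.948 -0.002  0.318]
 [-0.002 -1.    -0.   ]]
{'K': array([[373.38050598,   0.        , 279.93964795],
       [  0.        , 373.38050598, 206.69385568],
       [  0.        ,   0.        ,   1.        ]]), 'R': array([[ 3.18986373e-01,  9.47759292e-01, -1.34973332e-04],
       [ 8.95814422e-01, -3.01456835e-01,  3.26558260e-01],
       [ 3.09457936e-01, -1.04288546e-01, -9.45177065e-01]]), 't': array([-650.04454028,  -42.18271346,  380.53591816])} [127.4 643.1 373.4]
bin [[417. 440. 110.]
 [648. 412. 110.]
 [620. 211. 110.]
 [389. 241. 110.]] [518. 326. 110.] [232.582918   202.76433142 232.29457161]
button tri (array([ 494.58615978, -262.84564377,  175.86481004]), np.float64(3.4997703797938127))
A (array([432.2400058 , -46.75554748,  28.3485998 ]), np.float64(1.675919833177822))
B (array([452.31773739,  75.66956544,  26.38949085]), np.float64(2.8128993869481858))
time_s: 0.9
tool_pos: [347.2, 293.7, 290.9]
eef_rot: [0.574, 0.412, -0.413, -0.574]
force: [1.0, 0.5, -0.3]
grip_width: 85.6
```

```bash
python3 -m crank '[[[2,-4.5,0,0,0,0,-1],[4,-9,0,0,0,0,-1],[6,-13.5,0,0,0,0,-1],[8,-18,0,0,0,0,-1],[10,-22,0,0,0,0,-1],[12,-26,0,0,0,0,-1],[12,-27,0,0,0,0,-1],[12,-27,0,0,0,0,-1]]]'
cat > w.py <<'E'
from h import *
import sys
def snap(n):
    c=viewer.get_calibration('wrist'); im=viewer.camera('wrist'); np.savez(f'pics/{n}.npz',im=im,**c); cv2.imwrite(f'pics/{n}.png',im[:,:,::-1]); return c,im
def shells(c,im,z=30):
    h=cv2.cvtColor(im,cv2.COLOR_RGB2HSV).astype(int)
    w=(h[...,1]<50)&(h[...,2]>140)
    b=max(blobs(w),key=lambda b:b[2][4]); cn=max(cv2.findContours(b[0].astype(np.uint8),0,2)[0],key=cv2.contourArea)
    M=np.zeros(w.shape,np.uint8);cv2.fillConvexPoly(M,cv2.convexHull(cn),1);M=cv2.erode(M,np.ones((5,5)))
    d=cv2.morphologyEx(((M>0)&(h[...,1]>55)).astype(np.uint8),cv2.MORPH_CLOSE,np.ones((9,9)))
    for q in blobs(d,300):
        v,u=np.nonzero(q[0]); P=np.array([plane(c,a,b_,z)[:2] for a,b_ in zip(u,v)])
        (cx,cy),wh,_=r=cv2.minAreaRect(P.astype(np.float32)); bp=cv2.boxPoints(r)
        e=bp[1]-bp[0];f=bp[2]-bp[1]; e=e if np.linalg.norm(e)>np.linalg.norm(f) else f; e/=np.linalg.norm(e)
        if e[0]<0:e=-e
        n=np.array([-e[1],e[0]]);t=(P-[cx,cy])@e;s=(P-[cx,cy])@n
        wd=[np.ptp(s[abs(t-x)<3]).round() for x in(-30,-20,-10,0,10,20,30) if (abs(t-x)<3).sum()>3]
        print('px',q[1].round(),'xy',round(cx,1),round(cy,1),'size',np.round(wh,1),'ang',np.degrees(np.arctan2(e[1],e[0])).round(1),'widths',wd)
E
python3 - <<'E'
from w import *
c,im=snap('w1'); shells(c,im)
E
```

```text
time_s: 1.7
tool_pos: [467.0, 21.8, 290.7]
eef_rot: [0.575, 0.411, -0.412, -0.575]
force: [1.2, 0.4, 1.1]
grip_width: 85.5
px [323. 126.] xy 455.5 79.9 size [74.5 40.1] ang 27.0 widths [np.float64(30.0), np.float64(38.0), np.float64(40.0), np.float64(39.0), np.float64(38.0), np.float64(33.0), np.float64(25.0)]
px [218. 143.] xy 434.5 -43.6 size [43.9 82.8] ang -21.1 widths [np.float64(36.0), np.float64(42.0), np.float64(44.0), np.float64(43.0), np.float64(41.0), np.float64(38.0), np.float64(31.0)]
px [373. 197.] xy 554.4 112.2 size [54.8 51. ] ang 9.4 widths [np.float64(39.0), np.float64(49.0), np.float64(51.0), np.float64(48.0), np.float64(39.0)]
px [277. 240.] xy 570.1 -17.1 size [21.6 29.9] ang -6.5 widths [np.float64(21.0), np.float64(22.0), np.float64(21.0)]
```

View pics/w1.png

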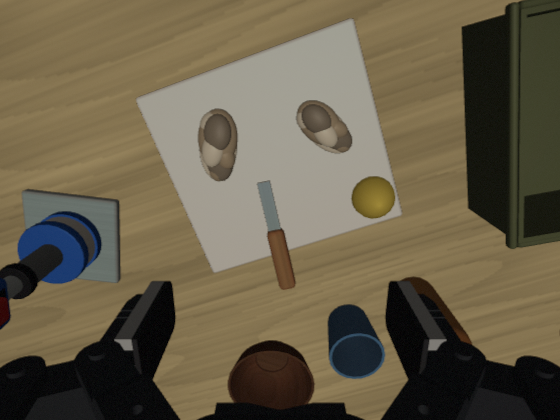

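In the wrist view, shell A is at px (218,143) and shell B at (323,126). The broad ends of both point up the picture, towards the robot. The knife is at (277,240), the lemon at (373,197) and the bin on the right. Sizes match at 83x44 and 75x40 mm. I'll take shell A first.

```bash
python3 -m crank '[[[-1.8,-3.2,-3,0,0,-2.5,-1],[-3.7,-6.4,-6,0,0,-2.5,-1],[-3.7,-6.4,-10,0,0,-2.5,-1],[-3.7,-6.4,-14,0,0,-2.5,-1],[-3.7,-6.4,-18,0,0,-2.5,-1],[-3.7,-6.4,-21,0,0,-2.5,-1],[-3.7,-6.4,-22,0,0,-2.5,-1],[-3.7,-6.4,-22,0,0,-2.5,-1]]]' 40
```

```text
time_s: 2.55
tool_pos: [428.6, -38.5, 69.7]
eef_rot: [-0.582, -0.399, 0.402, 0.583]
force: [1.2, -0.2, 0.4]
grip_width: 85.5
```

```bash
python3 -m crank '[[[0,-0.3,-2,0,0,0,-1],[0,-0.3,-4,0,0,0,-1],[0,-0.3,-4.7,0,0,0,-1],[0,-0.3,-4.7,0,0,0,0.3],[0,-0.3,-4.7,0,0,0,1],[0,-0.3,-4.7,0,0,0,1],[0,-0.3,-4.7,0,0,0,1],[0,-0.3,-4.7,0,0,0,1]]]' 40 && python3 -m crank '[[[0,0,0,0,0,0,1],[0,0,0,0,0,0,1],[0,0,3,0,0,0,1],[0,0,7,0,0,0,1],[0,0,11,0,0,0,1],[0,0,15,0,0,0,1],[0,0,18,0,0,0,1],[0,0,18,0,0,0,1]]]'
```

```text
time_s: 3.35
tool_pos: [429.0, -41.5, 23.2]
eef_rot: [-0.582, -0.4, 0.402, 0.583]
force: [-0.5, 0.2, -1.2]
grip_width: 12.1
time_s: 4.15
tool_pos: [431.9, -41.4, 207.5]
eef_rot: [0.583, 0.402, -0.399, -0.582]
force: [0.7, 1.0, -0.4]
grip_width: -0.0
```

The gripper closed to zero, so the grasp slipped. I'll look before trying again.

```bash
python3 - <<'E'
from w import *
c,im=snap('w2'); shells(c,im)
E
```

```text
px [407. 145.] xy 454.7 80.0 size [74.8 41.2] ang 31.4 widths [np.float64(31.0), np.float64(39.0), np.float64(41.0), np.float64(40.0), np.float64(38.0), np.float64(35.0), np.float64(27.0)]
px [278. 170.] xy 434.5 -42.9 size [44.2 82.8] ang -22.3 widths [np.float64(37.0), np.float64(43.0), np.float64(44.0), np.float64(44.0), np.float64(42.0), np.float64(39.0), np.float64(33.0)]
px [463. 226.] xy 553.8 110.0 size [51.  57.1] ang -0.0 widths [np.float64(13.0), np.float64(41.0), np.float64(51.0), np.float64(51.0), np.float64(48.0), np.float64(40.0), np.float64(21.0)]
px [346. 279.] xy 569.5 -17.1 size [21.7 27.6] ang -6.6 widths [np.float64(22.0), np.float64(22.0), np.float64(22.0)]
```

View pics/w2.png

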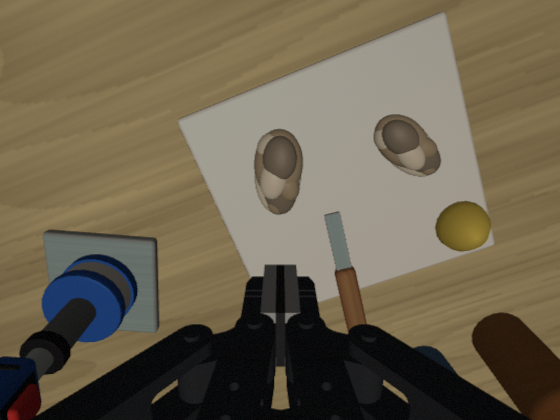

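Shell A hasn't moved: px (278,170), same world position as before. The closed fingertips are at px (281,270-290). I'll check where the reported TCP projects in the images.

```bash
python3 - <<'E'
from h import *
from scipy.spatial.transform import Rotation as R
o=telemetry.get_obs(); p=o['tool_pos']; Rm=R.from_quat(o['eef_rot']).as_matrix(); print(p, Rm.round(3), o['grip_width'],o['qpos'].round(3))
w=dict(np.load('pics/w2.npz')); c0=viewer.get_calibration('wrist')
for k in(-80,-40,-20,0,20): print(k,proj(w,p+Rm[:,1]*k).round(1))
print((-w['R'].T@w['t']).round(1), (-c0['R'].T@c0['t']).round(1))
o=[]
for n in('scene','top'):
    im=viewer.camera(n);c=viewer.get_calibration(n); np.save(f'pics/{n}1.npy',im)
    u,v=proj(c,p); print(n,u,v, viewer.get_calibration(n)['t'])
    u,v=int(u),int(v); cv2.circle(im,(u,v),2,(255,0,255),-1)
    o.append(cv2.resize(im[max(v-60,0):v+60,max(u-65,0):u+65],(390,360)))
cv2.imwrite('pics/tcp.png',np.hstack(o)[:,:,::-1])
E
```

```text
[430.44403527 -41.36098052 205.12206584] [[ 0.358  0.001 -0.934]
 [ 0.934  0.     0.358]
 [ 0.001 -1.    -0.001]] 0.0017290851730930095 [-0.661 -0.216  0.613  1.968  0.127  1.352  1.118]
-80 [277.2 358.5]
-40 [277.5 289.4]
-20 [277.6 266.2]
0 [277.7 247.5]
20 [277.8 232.2]
[352.9 -11.1 379.4] [352.1 -11.  377.3]
scene 285.3364844958907 177.5430822828529 [ 401.21156154  -97.22888643 2216.7091427 ]
top 287.6550069114641 228.5920710022788 [  -8.60813026  519.26880141 1743.88607127]
```

View pics/tcp.png

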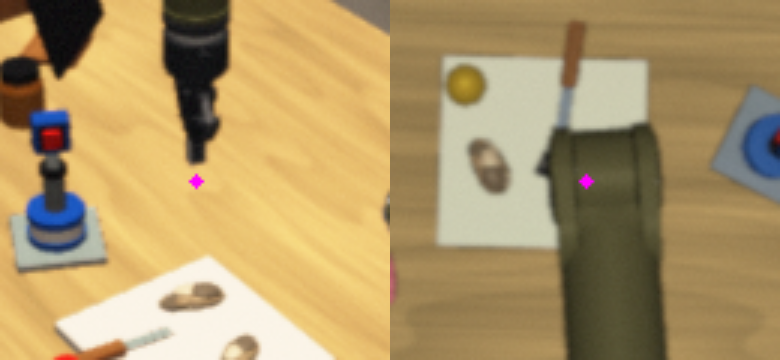

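The wrist view (tip row about 265, matching 20 mm behind the reported TCP) and the scene view (magenta dot about 6 px below the tip) agree. The real fingertips sit about 20 mm above the reported TCP, so the first grasp closed above the shell's flanks. I'll go 20 mm lower this time.

```bash
python3 -m crank '[[[0,0,-3,0,0,0,-1],[0,0,-6,0,0,0,-1],[0,0,-9,0,0,0,-1],[0,0,-12,0,0,0,-1],[0,0,-13,0,0,0,-1],[0,0,-14,0,0,0,-1],[0,0,-14.5,0,0,0,-1],[0,0,-14.5,0,0,0,-1]]]' 40 && python3 -m crank '[[[0,0,-2,0,0,0,-1],[0,0,-4,0,0,0,-1],[0,0,-5,0,0,0,-1],[0,0,-5.6,0,0,0,-1],[0,0,-5.6,0,0,0,0.3],[0,0,-5.6,0,0,0,1],[0,0,-5.6,0,0,0,1],[0,0,-5.6,0,0,0,1]]]' && python3 -m crank '[[[0,0,0,0,0,0,1],[0,0,0,0,0,0,1],[0,0,0,0,0,0,1],[0,0,0,0,0,0,1]]]'
```

```text
time_s: 5.1
tool_pos: [428.6, -41.5, 57.5]
eef_rot: [-0.582, -0.399, 0.402, 0.583]
force: [-0.1, 0.1, -0.3]
grip_width: 85.5
time_s: 5.9
tool_pos: [429.6, -41.4, 2.7]
eef_rot: [-0.582, -0.4, 0.402, 0.583]
force: [-0.8, -0.1, 5.5]
grip_width: 42.7
time_s: 6.3
tool_pos: [429.5, -41.3, 2.7]
eef_rot: [-0.582, -0.4, 0.402, 0.583]
force: [0.1, 0.3, 0.7]
grip_width: 43.1
```

```bash
python3 -m crank '[[[0,0,2,0,0,0,1],[0,0,5,0,0,0,1],[0,0,9,0,0,0,1],[0,0.5,13,0,0,0,1],[1,3,15.5,0,0,0,1],[2,7,16,0,0,0,1],[3,11,16,0,0,0,1],[4,15,16,0,0,0,1]]]' && python3 -m crank '[[[1,4,0,0,0,0,1],[2,8,0,0,0,0,1],[3,12,0,0,0,0,1],[4,16,0,0,0,0,1],[5,19.5,0,0,0,0,1],[5,20.5,0,0,0,0,1],[5,20.5,0,0,0,0,1],[5,20.5,0,0,0,0,1]]]'
```

```text
time_s: 7.1
tool_pos: [469.9, 110.3, 163.1]
eef_rot: [-0.582, -0.4, 0.401, 0.583]
force: [0.5, -0.1, 0.0]
grip_width: 42.9
time_s: 7.9
tool_pos: [519.9, 313.5, 162.7]
eef_rot: [-0.583, -0.399, 0.401, 0.583]
force: [0.8, 0.2, -0.6]
grip_width: 42.7
```

```bash
python3 -m crank '[[[-1,0,-3,0,0,0,1],[-1,0,-6,0,0,0,1],[-1,0,-7,0,0,0,1],[-1,0,-7,0,0,0,1],[-1,0,-7,0,0,0,-1],[-1,0,-7,0,0,0,-1],[-1,0,-7,0,0,0,-1],[-1,0,-7,0,0,0,-1]]]' && python3 -m crank '[[[0,0,4,0,0,0,-1],[0,-1,8,0,0,8,-1],[0,-3,12,0,0,16,-1],[0,-7,14,0,0,24,-1],[0,-11,15,0,0,32,-1],[0,-15,15,0,0,40,-1],[0,-15,15,0,0,49,-1],[0,-15,15,0,0,49,-1]]]'
python3 - <<'E'
from w import *
c,im=snap('w3'); shells(c,im)
print(telemetry.get_obs()['tool_pos'])
E
```

```text
time_s: 8.7
tool_pos: [510.5, 313.9, 93.7]
eef_rot: [-0.583, -0.4, 0.401, 0.583]
force: [-0.2, 0.1, 0.5]
grip_width: 85.6
time_s: 9.5
tool_pos: [510.9, 162.7, 244.6]
eef_rot: [0.365, 0.606, -0.605, -0.365]
force: [0.9, 1.0, -0.1]
grip_width: 85.6
px [233.  68.] xy 455.5 79.7 size [74.4 39.7] ang 26.3 widths [np.float64(27.0), np.float64(37.0), np.float64(40.0), np.float64(39.0), np.float64(36.0), np.float64(28.0), np.float64(22.0)]
px [ 97. 132.] xy 571.2 -17.3 size [23.3 32.3] ang -6.3 widths [np.float64(23.0), np.float64(23.0), np.float64(23.0)]
px [219. 175.] xy 554.5 112.8 size [52.6 51.4] ang 27.8 widths [np.float64(39.0), np.float64(49.0), np.float64(51.0), np.float64(49.0), np.float64(39.0)]
[510.54121505 164.15515261 244.17027338]
```

View pics/w3.png

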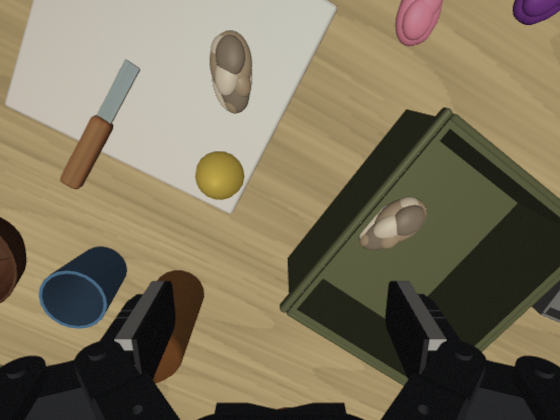

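Shell A is in the bin at px (393,224). Shell B is still on the board at (233,68), and the lemon and knife haven't moved. Shell B is next.

```bash
python3 -m crank '[[[-3,-4.4,-2,0,0,0,-1],[-6.1,-8.8,-4,0,0,0,-1],[-6.1,-8.8,-8,0,0,0,-1],[-6.1,-8.8,-12,0,0,0,-1],[-6.1,-8.8,-16,0,0,0,-1],[-6.1,-8.8,-18,0,0,0,-1],[-6.1,-8.8,-18.4,0,0,0,-1],[-6.1,-8.8,-18.4,0,0,0,-1]]]'
```

```text
time_s: 10.35
tool_pos: [449.5, 76.9, 60.1]
eef_rot: [-0.365, -0.605, 0.606, 0.366]
force: [-0.1, 0.2, 0.2]
grip_width: 85.3
```

```bash
python3 -m crank '[[[0,0,-2,0,0,0,-1],[0,0,-4,0,0,0,-1],[0,0,-5,0,0,0,-1],[0,0,-5.6,0,0,0,-1],[0,0,-5.6,0,0,0,0.3],[0,0,-5.6,0,0,0,1],[0,0,-5.6,0,0,0,1],[0,0,-5.6,0,0,0,1]]]' && python3 -m crank '[[[0,0,0,0,0,0,1],[0,0,0,0,0,0,1],[0,0,0,0,0,0,1],[0,0,0,0,0,0,1]]]'
```

```text
time_s: 11.15
tool_pos: [450.3, 77.2, 5.2]
eef_rot: [0.365, 0.605, -0.605, -0.365]
force: [-0.1, -0.5, 5.3]
grip_width: 37.8
time_s: 11.55
tool_pos: [450.3, 77.2, 5.2]
eef_rot: [0.365, 0.605, -0.605, -0.365]
force: [-0.7, -0.3, 0.1]
grip_width: 37.3
```

```bash
python3 -m crank '[[[0,0,2,0,0,0,1],[0,0,5,0,0,0,1],[0,0,9,0,0,0,1],[0,0.5,13,0,0,0,1],[1,3,15.5,0,0,0,1],[2,7,16,0,0,0,1],[3.5,11,16,0,0,0,1],[5,15,16,0,0,0,1]]]' && python3 -m crank '[[[1,4,0,0,0,0,1],[2,8,0,0,0,0,1],[2.5,11.5,0,0,0,0,1],[2.5,11.8,-3,0,0,0,1],[2.5,11.8,-6,0,0,0,1],[2.5,11.8,-7,0,0,0,1],[2.5,11.8,-7,0,0,0,1],[2.5,11.8,-7,0,0,0,1]]]'
```

```text
time_s: 12.35
tool_pos: [500.8, 228.9, 165.6]
eef_rot: [0.365, 0.606, -0.605, -0.365]
force: [0.4, -0.5, -0.6]
grip_width: 37.8
time_s: 13.15
tool_pos: [526.5, 346.9, 96.7]
eef_rot: [0.366, 0.606, -0.604, -0.365]
force: [1.0, 0.7, 0.7]
grip_width: 37.8
```

```bash
python3 -m crank '[[[0,0,0,0,0,0,-1],[0,0,0,0,0,0,-1],[0,0,0,0,0,0,-1],[0,0,4,0,0,0,-1],[0,0,8,0,0,0,-1],[0,0,13,0,0,0,-1],[0,-3,17,0,0,-8,-1],[0,-7,20,0,0,-16,-1]]]' && python3 -m crank '[[[0,-5,1,0,0,-8,-1],[0,-10,2,0,0,-16,-1],[0,-15,2,0,0,-24,-1],[0,-20,2,0,0,-32,-1],[0,-25,2,0,0,-38,-1],[0,-30,2,0,0,-38,-1],[0,-35,2,0,0,-38,-1],[-1,-40,2,0,0,-38,-1]]]'  && python3 -m crank '[[[0,-4,0,0,0,0,-1],[0,-8,0,0,0,0,-1],[-1,-11,0,0,0,0,-1],[-1,-11,0,0,0,0,-1]]]'
python3 - <<'E'
from w import *
c,im=snap('w4')
S=viewer.camera('scene');T=viewer.camera('top');np.save('pics/scene2.npy',S);np.save('pics/top2.npy',T)
o=telemetry.get_obs();print(o['tool_pos'],o['qpos'].round(2))
a=np.zeros((600,560,3),np.uint8);a[:420]=im
a[420:600,:270]=cv2.resize(T[150:250,140:290],(270,180));a[420:600,280:550]=cv2.resize(S[230:330,270:420],(270,180))
cv2.imwrite('pics/w4b.png',a[:,:,::-1])
E
```

```text
time_s: 13.95
tool_pos: [526.4, 278.8, 300.1]
eef_rot: [0.447, 0.551, -0.546, -0.446]
force: [0.6, -0.6, 0.3]
grip_width: 85.3
time_s: 14.75
tool_pos: [516.9, -121.4, 320.7]
eef_rot: [0.602, 0.376, -0.37, -0.599]
force: [1.3, 0.2, -0.2]
grip_width: 85.3
time_s: 15.15
tool_pos: [504.1, -237.8, 321.6]
eef_rot: [0.605, 0.372, -0.368, -0.6]
force: [0.1, -0.2, -0.6]
grip_width: 85.3
[ 507.19382564 -230.60231892  320.90663766] [-0.42  0.1   0.88  1.52 -0.08  1.55  1.57]
```

View pics/w4b.png

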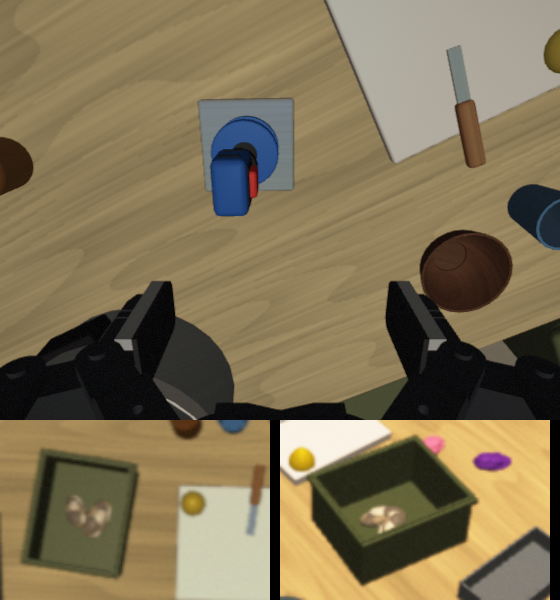

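Both shells are in the bin in both insets. In the wrist view the plate spans px (200-294, 98-190), the blue grip is centred at about (231,183), and the button is on its right at (253,183), along tool +x. Next I'll measure the plate's centre and yaw, and the grip.

```bash
cat > g.py <<'E'
from w import *
def grip(c,im):
    h=cv2.cvtColor(im,cv2.COLOR_RGB2HSV).astype(int)
    bl=(abs(h[...,0]-110)<14)&(h[...,1]>130)&(h[...,2]>95)
    out={}
    for q in blobs(bl,200): print(' blue',q[1].round(1),q[2], 'V',h[...,2][q[0]].mean().round())
    red=((h[...,0]<7)|(h[...,0]>173))&(h[...,1]>150)&(h[...,2]>70)
    for q in blobs(red,60): print(' red',q[1].round(1),q[2])
    return h
E
python3 - <<'E'
from g import *
d=dict(np.load('pics/w4.npz'));im=d['im']
h=grip(d,im)
g=im.astype(int)
m=(g[...,2]>=g[...,0]+2)&(h[...,1]<90)&(h[...,2]>85)&(h[...,2]<200);k=np.zeros_like(m);k[85:200,190:305]=1
b=max(blobs(m&k),key=lambda b:b[2][4]);cn=max(cv2.findContours(b[0].astype(np.uint8),0,2)[0],key=cv2.contourArea)
r=cv2.minAreaRect(cn);P=np.array([plane(d,*p,14) for p in cv2.boxPoints(r)]);print(cv2.boxPoints(r).round(),P.round(1),P.mean(0).round(1),np.linalg.norm(np.diff(P,axis=0),axis=1).round(1))
e=P[1]-P[0];print('ang',np.degrees(np.arctan2(e[1],e[0])))
A=P.mean(0)
for z in(176,202):print('axis at z',z,proj(d,[A[0],A[1],z]).round(1))
for y in(150,165,180,195,205): print(y,h[y,205:262].tolist()[::4])
E
```

```text
blue [249.5 142.6] [ 211  117   67   66 2051] V 133.0
 blue [228.7 187.7] [ 211  161   36   55 1782] V 124.0
 red [252.6 183. ] [249 168   9  30 214]
[[199. 101.]
 [291. 100.]
 [293. 189.]
 [201. 190.]] [[ 411.9 -301.3   14. ]
 [ 461.6 -198.9   14. ]
 [ 565.3 -247.7   14. ]
 [ 511.5 -358.7   14. ]] [ 487.6 -276.6   14. ] [113.9 114.6 123.3]
ang 64.1222602137477
axis at z 176 [230.7 180.6]
axis at z 202 [226.8 189.2]
150 [[87, 18, 128], [90, 18, 126], [109, 173, 133], [108, 175, 134], [109, 185, 88], [0, 0, 25], [30, 12, 21], [90, 11, 24], [30, 21, 24], [60, 12, 21], [110, 202, 43], [0, 20, 25], [30, 8, 33], [108, 172, 135], [109, 168, 135]]
165 [[83, 16, 124], [90, 24, 118], [109, 183, 113], [109, 186, 122], [109, 182, 122], [109, 185, 123], [109, 178, 126], [108, 177, 127], [109, 173, 128], [109, 180, 116], [109, 196, 74], [10, 64, 12], [0, 189, 62], [109, 177, 78], [108, 173, 134]]
180 [[30, 13, 114], [80, 18, 130], [109, 191, 112], [109, 182, 129], [108, 181, 131], [108, 180, 132], [109, 178, 132], [108, 173, 134], [108, 174, 133], [109, 180, 122], [109, 196, 91], [1, 185, 110], [1, 187, 168], [179, 206, 62], [108, 179, 131]]
195 [[20, 99, 131], [20, 100, 130], [109, 192, 97], [108, 184, 125], [109, 180, 130], [108, 181, 131], [108, 180, 130], [108, 180, 130], [108, 182, 129], [109, 183, 124], [109, 197, 101], [108, 51, 25], [0, 192, 166], [16, 115, 122], [20, 97, 139]]
205 [[20, 97, 137], [20, 98, 143], [165, 18, 84], [109, 183, 121], [108, 185, 128], [109, 179, 131], [109, 184, 129], [109, 182, 129], [109, 183, 128], [108, 184, 125], [109, 188, 107], [107, 115, 31], [20, 97, 139], [20, 97, 144], [20, 96, 144]]
```

```bash
python3 -m crank '[[[-1,-2.3,-2,0,0,0,-1],[-1.9,-4.6,-4,0,0,0,-1],[-1.9,-4.6,-4,0,0,0,-1],[-1.9,-4.6,-4,0,0,0,-1]]]' 
python3 - <<'E'
from g import *
c,im=snap('w5'); d=dict(np.load('pics/w4.npz')); o=telemetry.get_obs();print(o['tool_pos'])
def feats(c,im):
    h=cv2.cvtColor(im,cv2.COLOR_RGB2HSV).astype(int)
    red=((h[...,0]<7)|(h[...,0]>173))&(h[...,1]>150)&(h[...,2]>70)
    rb=max([q for q in blobs(red,60)],key=lambda b:b[2][4])
    # top face: blue blob left of the button; lit pixels
    bl=(abs(h[...,0]-110)<14)&(h[...,1]>130)&(h[...,2]>112)
    bl=cv2.morphologyEx(bl.astype(np.uint8),cv2.MORPH_OPEN,np.ones((7,7)))>0
    q=min(blobs(bl,200),key=lambda b:np.hypot(*(b[1]-rb[1]-[-22,5])))
    r=cv2.minAreaRect(np.argwhere(q[0])[:,::-1].astype(np.float32))
    print(' red',rb[1].round(1),rb[2],'top',q[1].round(1),q[2],r)
    return rb,q,np.array(r[0])
a=feats(d,d['im']);b=feats(c,im)
print('red tri',tri(d,a[0][1],c,b[0][1]))
print('top tri',tri(d,a[2],c,b[2]))
for z in(198,202,206):print(z,[plane(x,*q,z).round(1) for x,q in((d,a[2]),(c,b[2]))])
cr=im; cv2.imwrite('pics/w5.png',cr[:,:,::-1])
E
```

```text
time_s: 15.7
tool_pos: [488.7, -275.1, 280.8]
eef_rot: [0.601, 0.377, -0.37, -0.599]
force: [0.5, 0.8, 0.1]
grip_width: 85.4
[ 489.42065009 -274.69144382  281.28970682]
 red [252.6 183. ] [249 168   9  30 214] top [228.3 187.7] [ 213  163   31   51 1468] ((228.0327606201172, 188.0150909423828), (50.844512939453125, 29.339574813842773), 88.15238952636719)
 red [302.4 195.1] [299 178   8  33 236] top [276.9 200.1] [ 261  172   33   58 1844] ((277.0, 200.5), (57.0, 32.0), 90.0)
red tri (array([ 495.82233111, -258.33279424,  187.85058671]), np.float64(0.4693672326462803))
top tri (array([ 487.05279346, -275.15012751,  202.3364529 ]), np.float64(0.03067649581538755))
198 [array([ 487.9, -276.3,  198. ]), array([ 488.4, -275.8,  198. ])]
202 [array([ 487.1, -275.2,  202. ]), array([ 487.2, -275.2,  202. ])]
206 [array([ 486.3, -274.2,  206. ]), array([ 486. , -274.6,  206. ])]
```

View pics/w5.png

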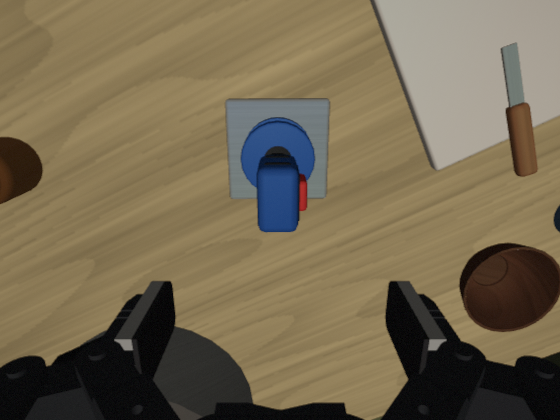

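The triangulated top-face centre is (487,-275.2,202.3), against an expected height of 202. The plate axis and the jaw angle of 64° agree too. In the picture the grip is at px (277,200) and the button at (302,195), centred between the fingers. I'll descend.

```bash
python3 -m crank '[[[-0.2,0,-3,0,0,0,-1],[-0.2,0,-6,0,0,0,-1],[-0.2,0,-9,0,0,0,-1],[-0.2,0,-11,0,0,0,-1],[-0.2,0,-13,0,0,0,-1],[-0.2,0,-14.5,0,0,0,-1],[-0.2,0,-14.6,0,0,0,-1],[-0.2,0,-14.6,0,0,0,-1]]]' 40 && python3 -m crank '[[[0,0,0,0,0,0,0],[0,0,0,0,0,0,1],[0,0,0,0,0,0,1],[0,0,0,0,0,0,1],[0,0,0,0,0,0,1],[0,0,0,0,0,0,1],[0,0,0,0,0,0,1],[0,0,0,0,0,0,1]]]'
```

```text
time_s: 16.55
tool_pos: [488.2, -274.2, 135.8]
eef_rot: [0.601, 0.378, -0.371, -0.598]
force: [0.2, -0.3, 0.3]
grip_width: 85.4
time_s: 17.35
tool_pos: [488.1, -275.4, 136.9]
eef_rot: [0.602, 0.378, -0.371, -0.598]
force: [-2.1, -1.6, 6.1]
grip_width: 30.4
```

```bash
python3 -m crank '[[[0,0,0.3,0,0,0,1],[0,0,0.8,0,0,0,1],[0,0,1.4,0,0,0,1],[0,0,2,0,0,0,1],[0,0,2,0,0,0,1]]]'; python3 -c "
from bench import telemetry as t;print(t.get_obs()['force'],t.get_obs()['tool_pos'])"
```

```text
time_s: 17.85
tool_pos: [488.1, -275.4, 157.6]
eef_rot: [0.602, 0.378, -0.37, -0.598]
force: [0.0, -2.1, -3.7]
grip_width: 30.5
[ 0.03906005 -2.06539578 -3.70419789] [ 488.13870346 -275.36241637  157.58815894]
```

The pull is about 4 N, so the handle is unlocked and sliding. I'll continue up.

```bash
python3 -m crank '[[[0,0,1,0,0,0,1],[0,0,2,0,0,0,1],[0,0,3,0,0,0,1],[0,0,4,0,0,0,1],[0,0,5,0,0,0,1],[0,0,6,0,0,0,1],[0,0,7,0,0,0,1],[0,0,7.4,0,0,0,1]]]' && python3 -m crank '[[[0,0,0.2,0,0,0,1],[0,0,0.4,0,0,0,1],[0,0,0.4,0,0,0,1],[0,0,0.4,0,0,0,1]]]'
python3 - <<'E'
from w import *
S=viewer.camera('scene');T=viewer.camera('top')
c=viewer.get_calibration('scene')
h=cv2.cvtColor(S,cv2.COLOR_RGB2HSV).astype(int)
print('expect red ring',proj(c,[487,-275,130]),'grip',proj(c,[487,-275,276]))
a=np.zeros((600,800,3),np.uint8)
a[:600,:400]=cv2.resize(S[90:210,198:278],(400,600),interpolation=cv2.INTER_CUBIC);a[:267,400:]=cv2.resize(T[150:250,140:440],(400,267)).copy() if 0 else cv2.resize(T[130:290,140:380],(400,267))
a[270:570,400:]=cv2.resize(S[190:325,255:435],(400,300))
cv2.imwrite('pics/end.png',a[:,:,::-1]); print(telemetry.get_obs())
E
```

```text
time_s: 18.65
tool_pos: [488.1, -275.3, 232.7]
eef_rot: [0.602, 0.378, -0.37, -0.598]
force: [1.3, -1.7, -5.0]
grip_width: 30.4
time_s: 19.05
tool_pos: [488.1, -275.3, 236.5]
eef_rot: [0.602, 0.378, -0.37, -0.598]
force: [2.3, -1.9, -4.2]
grip_width: 30.3
expect red ring [237.97448808 170.94363105] grip [235.92077654 138.06561713]
{'time_s': 19.15, 'qpos': array([-0.35777125,  0.13536372,  0.91651793,  1.66256092, -0.11661074,
        1.38803445,  1.68994198]), 'qd': array([-8.08050813e-05,  9.29618021e-04, -7.25361375e-04,  4.65912003e-04,
       -1.35940870e-03,  1.30255241e-03, -8.14633093e-04]), 'joint_efforts': array([-3.23366979e-01, -2.73293674e+01,  3.47981259e+00, -3.28058410e+01,
       -4.04160610e-04,  7.92424064e-01, -1.45737100e-01]), 'tool_pos': array([ 488.12000365, -275.33644567,  236.50213612]), 'eef_rot': array([ 0.60179328,  0.37804098, -0.37040191, -0.59810725]), 'force': array([ 2.11034831, -2.006606  , -4.71157161]), 'ft_torque': array([-0.13123937, -0.44500638,  0.10742327]), 'grip_width': 30.49002160642741}
```

View pics/end.png

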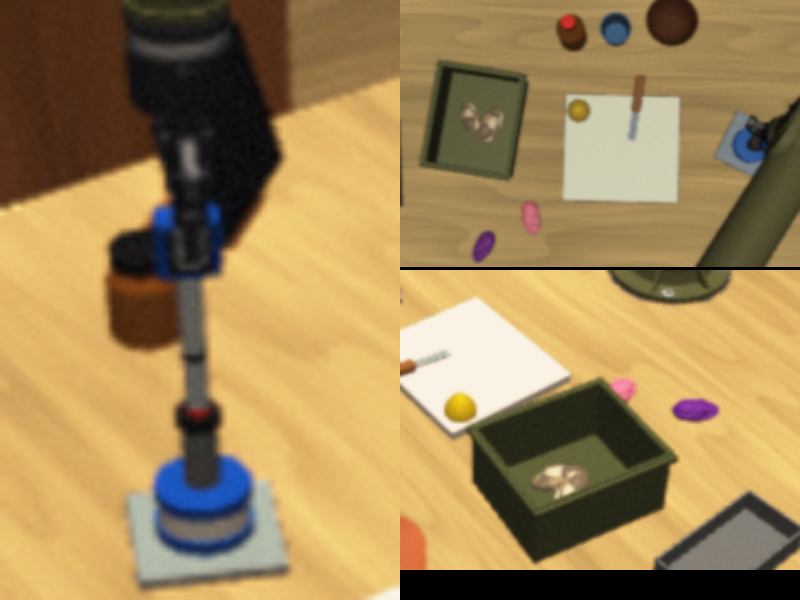

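The red ring shows just above the collar at (198,413) and the black ring is at (194,357), so the handle is at the second stop. Both shells are in the bin. I'll nudge up gently to find the hard end.

```bash
python3 -m crank '[[[0,0,0.1,0,0,0,1],[0,0,0.2,0,0,0,1],[0,0,0.3,0,0,0,1],[0,0,0.3,0,0,0,1],[0,0,0.3,0,0,0,1]]]'
```

```text
time_s: 19.65
tool_pos: [488.1, -275.4, 237.2]
eef_rot: [0.602, 0.377, -0.371, -0.598]
force: [6.5, -5.4, -17.3]
grip_width: 30.4
```

The pull rose to 17 N, so this is the hard end of travel. I'll ease off the excess load and hand in.

```bash
python3 -m crank '[[[0,0,0,0,0,0,1],[0,0,0,0,0,0,1],[0,0,0,0,0,0,1],[0,0,0,0,0,0,1]]]' && python3 -c "
from bench import order;print(order.close_job())"
```

```text
time_s: 20.05
tool_pos: [488.1, -275.4, 237.1]
eef_rot: [0.602, 0.378, -0.371, -0.598]
force: [3.3, -3.4, -8.3]
grip_width: 30.4
the job is handed in; nothing more can be done
None
```

Both shells are in the scrap bin, and I handed the job in at about 20 s. The gripper was still squeezing the brush grip at the second stop, with the button held in. No verdict was reported.

**What I did:**
- **Shells:** I put shell A and then shell B from the board into the bin.
- **Brush:** I squeezed the grip at home with a 40 N grip command, then drew it up about 100 mm (tool height 137 to 237 mm).

**Last checks:**
- **Second stop:** the red ring shows just above the collar. The pull rose from about 5 N to 17 N at the hard end, and I eased it to about 8 N before handing in.
- **Button:** I judged this by finger opening only. It stayed at 30.4 mm against 31.5 mm expected for fully in, and the handle slid freely past the first stop.
- **Scene:** both shells showed inside the bin in the top and scene views. The knife, lemon, bottle, cup and bowl looked unmoved by eye.

**What disagreed:**
- **Fingertips:** they sit about 20 mm above the reported tool point, which the text puts at the very end of the fingers. Because of that, my first grasp of shell A closed over it without moving it; I corrected for the offset and every later grasp held.
- **Button position:** the first two-view estimate was about 5 mm from where the grip's axis puts it. I used the wrist-camera measurement of the grip instead, which gave a top height of 202.3 mm against 202 mm expected.

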